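# Load a turned ring and shut the gauging station's guard until it latches

## Task

Set the bare aluminium ring flat down over the pin of the gauging station and let go of it. Then push the clear sliding guard shut over it by its yellow end plate, gently and only until the orange latch pin clicks down and holds it: the guard springs back unless it is latched, the spot where it catches differs from day to day, and it must not be rammed against its stop. Leave the other parts and the bin where they are.

Things in the scene. Friction and masses are not known exactly. Their poses are not given: they have to be found in the camera images.
- station: grey gauging station, a fixed block 220 mm (its x) by 440 mm (its y) by 50 mm high; origin at the centre of its underside. The guard slides along its y. A blue upright end plate, 160 mm wide, top 135 mm above the bench, stands at its +y end, its face 56 to 94 mm from the pin's axis. It also carries the latch strip and the stop, is clamped in slots, and is set differently each time
- nest (a point): centre of the round steel seat (48 mm across, 10 mm above the block's top, 60 mm above the bench) for the ring; axes as the station's. A 20 mm steel pin, tapered at the top, stands 26 mm up from here. The parked guard's edge is 70 to 110 mm from the pin's axis on the -y side; along x the seat is free but for guide strips 8 mm high at 72 mm
- ring_center (a point): centre (half-way up) of the bare aluminium ring: 52 mm outside, 28 mm bore, 40 mm high, about 0.15 kg, standing flat on the bench; z is its axis. It lies about 100 mm from the centres of its neighbours, in one row with them roughly along world x
- push_plate (a point): centre of the outer (-y) face of the guard's yellow end plate, the face to push on, towards +y: 130 mm wide (x), 79 mm high, upright, lower edge 52 mm, upper edge 131 mm above the bench; axes as the station's. The guard is a clear hood 140 mm long, open at its +y end. Pushing it with more than 16 N counts as ramming
- guard_slide (a joint): how far the guard is slid shut, m: 0 parked, grows towards +y, starts at 0 to 0.04. A spring pulls it open: the push needed grows steadily from about 1.5 N at 0 to 6 or 7 N at 0.18, and unlatched it slides back when let go. The latch catches anywhere from 0.162 to 0.203 (not measured); there the push drops for a moment, and 2 to 3 mm on the guard meets a firm stop
- latch_pin (a joint): height of the spring latch pin with the orange knob (22 mm across) on the guard's +x side, m: it rides up a gently rising strip, 0.001 to 0.006 with the guard parked, about 0.010 just before the catch, then drops within a few mm of travel to 0, clicked down in its notch. It moves by itself; do not touch it
- sleeve_center (a point): bystander: centre of a standing steel sleeve in red netting, 51 mm across, 75 mm high
- fitting_center (a point): bystander: centre of a standing dark hexagonal fitting, 42 mm across, 52 mm high with its stud
- bin: bystander: green parts bin 170 by 110 by 70 mm high, origin at the centre of its underside, to the robot's right of the station
Not all that is in view belongs to the job. Leave any pink look-alike of the part that bears ring_center alone.

How it is judged:
On the way, in this order (a step that is already met when the one before it is completed fails the run):
1. the ring lies flat on the seat over the pin, let go, while the guard is still open (horizontal distance between ring_center and nest below 0.007 m and z of ring_center in the frame of nest below 0.023 m and angle between ring_center's own z axis and vertical below 0.08 rad and contact force between the fingers and ring below 0.1 N and value of joint guard_slide below 0.1 m), for 0.2 s.
2. the guard is shut and its latch pin has clicked down (value of joint latch_pin below 0.0015 m and value of joint guard_slide above 0.155 m), for 0.2 s.
At the end, for the whole second after the job is handed in: The latch pin is down in its notch (within 1.5 mm) with the guard shut and at rest, and the ring lies flat on the seat over the pin (within 3 mm of full depth, 7 mm of centre, 0.08 rad of level) (all of step 2 and velocity of joint guard_slide below 0.01 m/s and horizontal distance between ring_center and nest below 0.007 m and z of ring_center in the frame of nest below 0.023 m and angle between ring_center's own z axis and vertical below 0.08 rad); the robot touches nothing.
It fails at once if the fingers or arm push on the guard with more than 16 N (contact force between any of the fingers, the arm and hood above 16 N).
It fails at once if the robot touches the latch pin (contact force between any of the fingers, the arm and latch above 1 N).
It fails at once if a bystander is moved by more than 20 mm (distance of any of sleeve_center, fitting_center, bin from where it was at the start of the episode above 0.02 m).
It also fails if it takes over 72 s, if anything falls off the work surface, if the arm or the gripper's body presses on something with over 40 N, if the wrist force passes 120 N, or if a joint passes its speed limit or range.

## Robot

A 6-joint arm with a two-finger parallel gripper is mounted at the origin on the work surface. World frame = base frame: x ahead of the robot, y to its left, z up, the work surface at z = 0. Lengths are in m, angles in rad, forces in N, time in s.
With the tool pointing down it reaches from about 0.375 to 0.9 m from the base axis. Payload 3.1 kg.
Tool frame: the origin (TCP) lies midway between the tips of the shut fingers; the grasp point (between the pads) lies 19 mm behind it (manip.hold_point_z is the distance from the TCP to the grasp point, in m); x points along the fingers, y is the direction in which the jaws open and shut, and the axes are right-handed (so a half turn about x gives the same grasp; the last joint's range is limited). The gripper opens to 85 mm and grips with 20 to 120 N. Pads are 22 mm wide; open, the fingers measure 114 mm over their backs; the gripper's body (76 mm by 85 mm) begins 54 mm behind the grasp point. The pads swing forward as they close: fully open they stand 13 mm farther back than shut.
Start: joints at [1.125, 0.527, 1.433, -0, 1.181, -0.178], TCP at [0.165, 0.603, 0.231] pointing down, gripper open.
Joint ranges: [-3.08, 3.08], [-0.75, 2.2], [0.22, 2.44], [-1.43, 4.57], [0, 2.65], [-2.85, 2.85]. Speed limits (rad/s): [2.79, 2.79, 3.14, 3.14, 3.14, 3.14].

## Interface

Orientations are given as a unit quaternion [x, y, z, w].
In Python, from station import manip, snapshot gives the robot as it stands.
- The arm moves only by the shell command python3 -m crank 'ROWS' [FORCE]. ROWS is JSON, a list of rows, each a list of 5 numbers: the finger opening in m, from 0 to 0.0854, then the shift along the tool's x, y, z in m, then the turn about the tool's x in rad. In form: [[grip, tx, ty, tz, yaw], ...]. A call has 1 to 5 rows; each row shifts and turns the commanded pose from where the row before left it, along the tool's axes as they then stand; what a row does not reach is not made up. A row lasts 1/10 s, in which the tool goes at most 50 mm and 8.59 degrees, less where a joint would pass 70% of its speed; a pose out of reach is approached as far as the arm can. A call is refused whole if a number of a shift passes 0.05 or a number of a turn 0.15, either way. A call with a gripper value outside its range is refused whole. The fingers move at their own pace and stop on an object; FORCE is the grip in N (left out, the last holds). Time passes only in rows, so rows that do not move let the fingers close. It gives the time, the measured TCP pose, the force and the opening at its end, in the units of the state.
- manip.sense(): the state, without advancing time (a new reading comes with each control period).
- snapshot(name): name is "scene" or "side" or "wrist"; returns a dict with "image" (384x512x3 uint8, blue, green, red), "range_z" (384x512 float32, m along the optical axis (not along the pixel's ray), 0 where there is no reading), "vertical_fov" (degrees; the focal length in pixels is half the picture's height over the tangent of half this angle, whatever the lens; pixels are square), "cx", "cy" (the principal point, pixels), "extrinsics" (4x4, takes a point from world to camera coordinates); the wrist camera has in their place "T_tool_cam" (4x4, takes a point from camera to tool coordinates, whose origin is the TCP and whose axes are the tool frame's). Camera axes: x right, y up, looking along -z (the intrinsics and any distortion apply to the point x, -y, -z); pixel columns grow to the right and rows downward; lengths in m; the calibration is good to about 2 mm. The wrist camera is an equidistant fisheye: a pixel r from the principal point sees the ray r / f radians off the axis. A picture is of the moment at which its call begins: read the wrist's pose just before it.
- manip.sign_off(): hands the job in, once; it reports no verdict.
The state is a dict: "t": time; "q": joint angles; "qd": joint speeds; "tau": joint torques, N m; "tcp_pos": TCP position; "tool_rot": TCP orientation; "force": force on the tool from outside, world axes, zero at the start; "ft_torque": the same for the moment, N m; "finger_gap": opening from 0.0 (shut) to 1.0 (fully open).
Only numpy, scipy, OpenCV 4.12 (cv2) and the standard library are available. Lean on these libraries where they do the work, as an engineer would, in place of code of your own. Each camera call takes 0.05 s, during which the arm holds its last target.

## Working session

There is one attempt and no reset: what is moved stays moved. The work goes in short steps, Python scripts to look and compute and a shell command to move; the robot and the scene stay as the last step left them, time stands still between calls to the robot, and variables do not carry over. Pictures are saved under pics/ and viewed, and the job is handed in when it is done.

```bash
ls; mkdir -p pics
python3 - <<'E'
from station import manip, snapshot
import cv2,numpy as np,json
print(manip.sense(), manip.hold_point_z)
for n in ["scene","side","wrist"]:
    s=snapshot(n); cv2.imwrite(f"pics/{n}0.png",s["image"]); np.save(f"pics/{n}0.npy",s,allow_pickle=True)
    print(n,{k:v for k,v in s.items() if k not in("image","range_z")})
E
```

```text
pics
{'t': 0.0, 'q': array([ 1.12549361e+00,  5.28516477e-01,  1.43389310e+00, -1.08690524e-05,
        1.18139321e+00, -1.78511653e-01]), 'qd': array([ 5.80403898e-04, -7.76258421e-04,  8.03210540e-04, -1.22406678e-03,
       -9.92570169e-07,  1.96368635e-03]), 'tau': array([-1.08393604e-03, -4.42358243e+01, -1.78019768e+01, -4.17938008e-04,
        8.26185598e-03, -5.31494976e-06]), 'tcp_pos': array([0.16444331, 0.60224086, 0.23030563]), 'tool_rot': array([ 0.0932991 ,  0.70106102, -0.09478868,  0.7005882 ]), 'force': array([0.66181644, 0.10063967, 0.3512666 ]), 'ft_torque': array([ 0.04093392, -0.01293393,  0.06781418]), 'finger_gap': 1.0030753183080006} 0.0187
scene {'vertical_fov': 52.12023425923642, 'cx': 257.1648742364961, 'cy': 190.56436587899688, 'extrinsics': array([[-0.84403439,  0.53628246, -0.00265767,  0.52898121],
       [-0.34135647, -0.53341253,  0.77391656,  0.10610653],
       [ 0.41362024,  0.6541194 ,  0.63328201, -1.55996717],
       [ 0.        ,  0.        ,  0.        ,  1.        ]])}
side {'vertical_fov': 43.355053095490874, 'cx': 259.27645951042035, 'cy': 176.13204527765816, 'extrinsics': array([[ 0.74620987, -0.66569573, -0.00447482, -0.44620767],
       [ 0.41262517,  0.45723528,  0.78783016, -0.26636905],
       [-0.52240913, -0.58973307,  0.61587629, -1.36653938],
       [ 0.        ,  0.        ,  0.        ,  1.        ]])}
wrist {'vertical_fov': 65.70646984690485, 'cx': 260.1361140614443, 'cy': 190.164235145315, 'T_tool_cam': array([[ 4.52308935e-04,  2.83727385e-01, -9.58904879e-01,
        -1.42653513e-01],
       [ 9.99999453e-01, -1.03255999e-03,  1.66172001e-04,
         1.65872348e-03],
       [-9.42979265e-04, -9.58904430e-01, -2.83727696e-01,
        -7.27195088e-02],
       [ 0.00000000e+00,  0.00000000e+00,  0.00000000e+00,
         1.00000000e+00]])}
```

View pics/scene0.png

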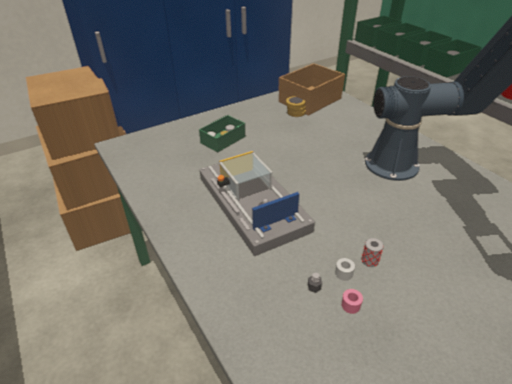

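View pics/side0.png

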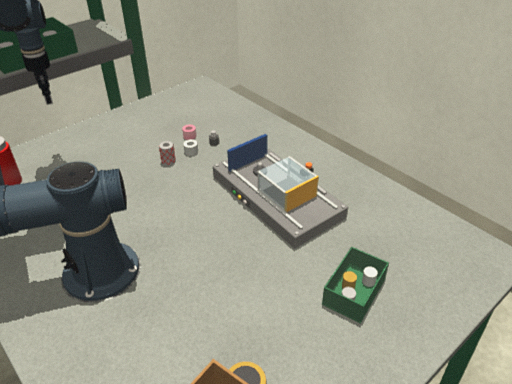

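View pics/wrist0.png

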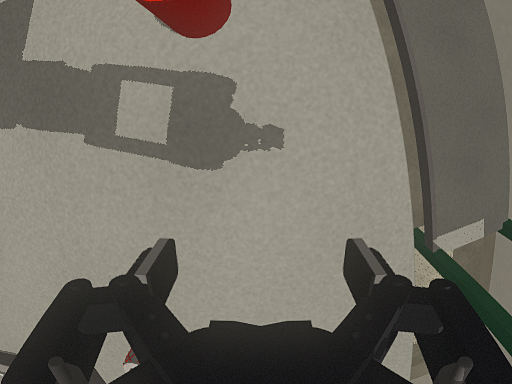

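Candidates for the ring: the pale ring at scene (345,269), the pink ring (352,301), which is the look-alike, the netted sleeve (372,252), and the dark fitting (315,282). I choose the pale one, between sleeve and fitting in the row. Next I check it in crops.

```bash
cat > h.py <<'E'
import numpy as np, cv2
def load(n): return np.load(f"pics/{n}.npy",allow_pickle=True).item()
def f(s): return s["image"].shape[0]/2/np.tan(np.radians(s["vertical_fov"])/2)
def depts(s):
    d=s["range_z"];v,u=np.mgrid[:384,:512]
    F=f(s);x=(u-s["cx"])/F*d;y=-(v-s["cy"])/F*d
    P=np.stack([x,y,-d,np.ones_like(d)],-1)
    return (P@np.linalg.inv(s["extrinsics"]).T)[...,:3]
def ray(s,u,v,z):
    F=f(s);T=np.linalg.inv(s["extrinsics"]);d=T[:3,:3]@np.array([(u-s["cx"])/F,-(v-s["cy"])/F,-1]);o=T[:3,3]
    return o+d*(z-o[2])/d[2]
def proj(s,p):
    c=s["extrinsics"]@np.r_[p,1];F=f(s);return s["cx"]+F*c[0]/-c[2], s["cy"]-F*c[1]/-c[2]
def crop(s,u0,v0,u1,v1,k,name):
    cv2.imwrite(name,cv2.resize(s["image"][v0:v1,u0:u1],None,fx=k,fy=k,interpolation=cv2.INTER_CUBIC))
E
python3 - <<'E'
from h import *
a=load("scene0");b=load("side0")
crop(a,295,230,395,320,8,"pics/a1.png");crop(a,190,140,320,250,6,"pics/a2.png")
crop(b,150,115,230,175,10,"pics/b1.png");crop(b,205,125,355,250,5,"pics/b2.png")
for s,pts in((a,[(345,265),(372,245),(315,276),(352,297)]),(b,[(190,147),(167,150),(213,137),(190,131)])):
    P=depts(s)
    for u,v in pts: print(u,v,P[v,u].round(3))
E
```

```text
345 265 [0.518 0.302 0.022]
372 245 [0.44  0.319 0.076]
315 276 [0.634 0.304 0.053]
352 297 [0.573 0.392 0.016]
190 147 [0.511 0.285 0.041]
167 150 [0.42  0.292 0.067]
213 137 [0.622 0.293 0.032]
190 131 [0.573 0.373 0.042]
```

View pics/a1.png

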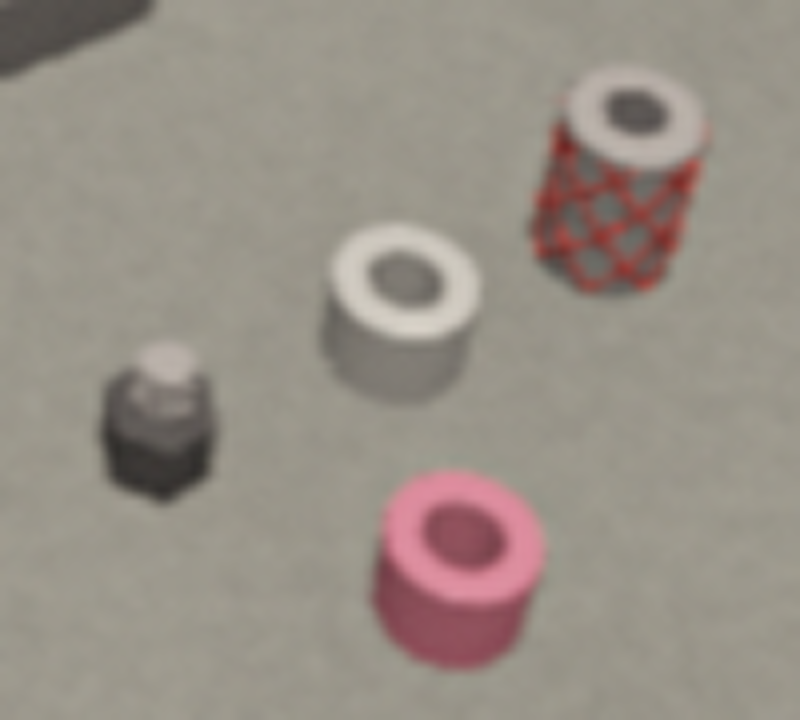

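View pics/a2.png

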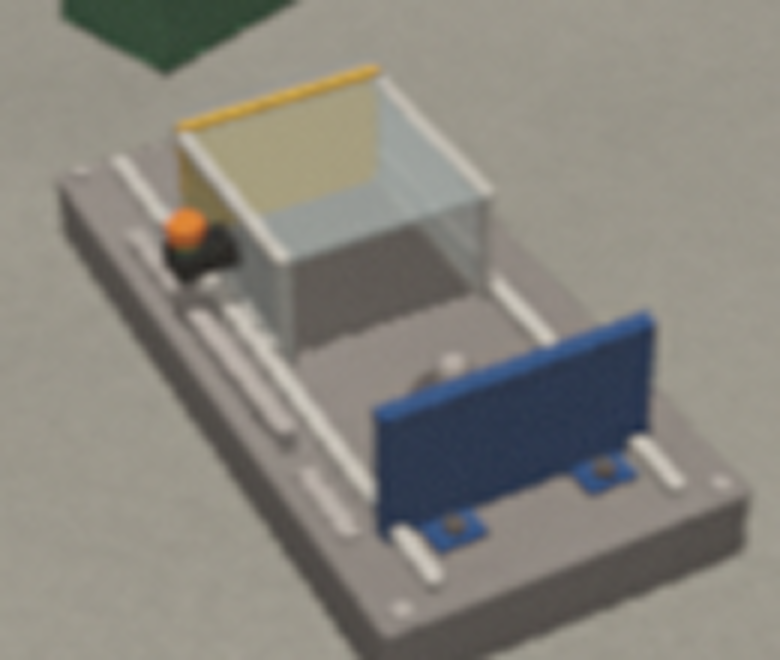

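View pics/b1.png

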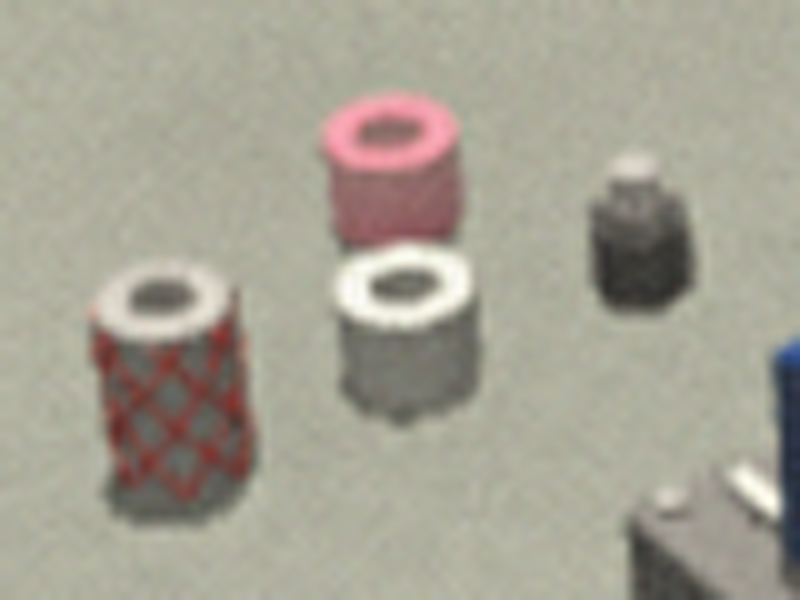

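View pics/b2.png

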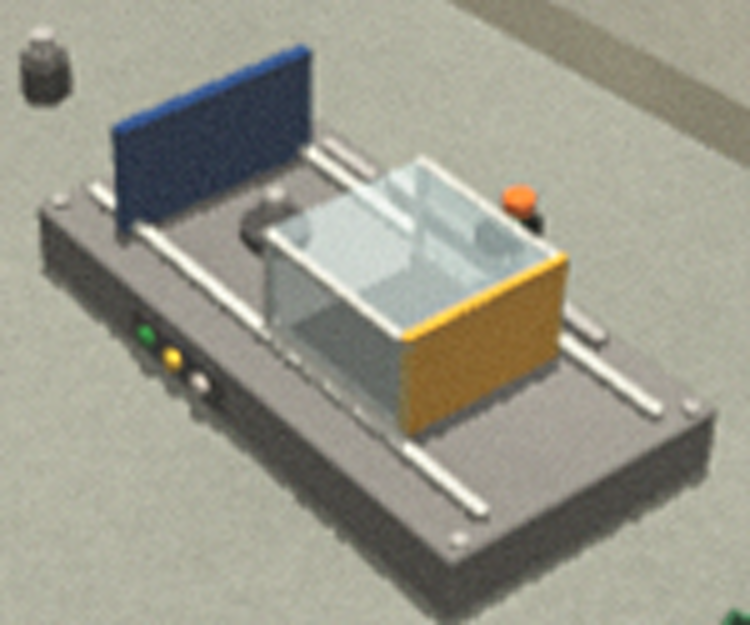

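Run:
```python
from h import *
a=load("scene0");b=load("side0")
def A(x,y,z): return ray(a,190+(x+.5)/6-.5,140+(y+.5)/6-.5,z).round(4)
def B(x,y,z): return ray(b,205+(x+.5)/5-.5,125+(y+.5)/5-.5,z).round(4)
def A1(x,y,z): return ray(a,295+(x+.5)/8-.5,230+(y+.5)/8-.5,z).round(4)
def B1(x,y,z): return ray(b,150+(x+.5)/10-.5,115+(y+.5)/10-.5,z).round(4)
print("ring",A1(405,282,.04),B1(405,286,.04))
print("sleeve",A1(636,117,.075),B1(162,302,.075))
print("fit",A1(165,362,.052),B1(633,170,.052))
print("pink",A1(465,536,.04),B1(390,135,.04))
print("stn A",A(388,637,.05),A(748,500,.05),A(60,182,.05))
print("stn B",B(40,208,.05),B(455,560,.05),B(715,412,.05))
print("pin",A(455,360,.086),B(278,190,.086))
print("yellow top A",A(178,127,.131),A(378,70,.131)," B",B(404,337,.131),B(566,258,.131))
print("blue top A",A(378,412,.135),A(653,318,.135)," B",B(115,130,.135),B(308,48,.135))
print("knob",A(186,222,.1),B(520,200,.1))
```

```text
ring [0.5296 0.3121 0.04  ] [0.5266 0.3069 0.04  ]
sleeve [0.4324 0.3191 0.075 ] [0.4285 0.3122 0.075 ]
fit [0.6306 0.301  0.052 ] [0.6273 0.2979 0.052 ]
pink [0.5859 0.4027 0.04  ] [0.5832 0.3968 0.04  ]
stn A [0.7128 0.1197 0.05  ] [0.5033 0.1392 0.05  ] [ 0.6824 -0.308   0.05  ]
stn B [0.4942 0.1254 0.05  ] [ 0.4656 -0.3066  0.05  ] [ 0.6767 -0.3237  0.05  ]
pin [ 0.5938 -0.002   0.086 ] [ 0.5977 -0.0056  0.086 ]
yellow top A [ 0.644  -0.2156  0.131 ] [ 0.5163 -0.2036  0.131 ]  B [ 0.5147 -0.2104  0.131 ] [ 0.6418 -0.2228  0.131 ]
blue top A [0.679  0.0578 0.135 ] [0.5217 0.0726 0.135 ]  B [0.5181 0.0666 0.135 ] [0.6792 0.0541 0.135 ]
knob [ 0.6652 -0.1707  0.1   ] [ 0.6958 -0.1347  0.1   ]
```

```bash
cat >> h.py <<'E'
from scipy.spatial.transform import Rotation as R
def T_tool(st):
    T=np.eye(4);T[:3,:3]=R.from_quat(st["tool_rot"]).as_matrix();T[:3,3]=st["tcp_pos"];return T
def wray(s,u,v,z):
    F=f(s);x,y=(u-s["cx"])/F,(v-s["cy"])/F;r=np.hypot(x,y)
    d=np.array([np.sin(r)*x/r,-np.sin(r)*y/r,-np.cos(r)])
    T=s["Ttool"]@s["T_tool_cam"];d=T[:3,:3]@d;o=T[:3,3]
    return o+d*(z-o[2])/d[2]
def wproj(s,p):
    T=np.linalg.inv(s["Ttool"]@s["T_tool_cam"]);c=T@np.r_[p,1];c=np.array([c[0],-c[1],-c[2]])
    h=np.hypot(c[0],c[1]);th=np.arctan2(h,c[2]);F=f(s)
    return s["cx"]+F*th*c[0]/h, s["cy"]+F*th*c[1]/h
def wsnap(name):
    from station import manip,snapshot
    st=manip.sense();s=snapshot("wrist");s["Ttool"]=T_tool(st);np.save(f"pics/{name}.npy",s,allow_pickle=True);cv2.imwrite(f"pics/{name}.png",s["image"]);return s
def to(p,yawdir=None):
    """shift in tool axes from present tcp to world p; yaw turn to put tool y along yawdir"""
    from station import manip
    st=manip.sense();T=T_tool(st);print("t",round(st["t"],2),"tcp",st["tcp_pos"].round(4),"y axis",T[:3,1].round(3),"F",st["force"].round(1),"gap",round(st["finger_gap"],3))
    print("shift tool",(T[:3,:3].T@(np.array(p)-T[:3,3])).round(4))
    if yawdir is not None:
        d=T[:3,:3].T@np.r_[yawdir,0];print("yaw",np.arctan2(d[2],d[1]).round(3), "or other",np.arctan2(-d[2],-d[1]).round(3))
E
python3 - <<'E'
from h import *
from station import manip
print(T_tool(manip.sense()).round(3))
to([.528,.3095,.2],[0,1]);to([.528,.3095,.2],[1,-.084])
E
```

```text
[[-0.001  0.264  0.965  0.165]
 [-0.002  0.965 -0.264  0.602]
 [-1.    -0.002 -0.     0.231]
 [ 0.     0.     0.     1.   ]]
t 0.15 tcp [0.1645 0.6024 0.2305] y axis [ 0.264  0.965 -0.002] F [ 0.  -0.3  0.7] gap 0.998
shift tool [ 0.0307 -0.1867  0.4278]
yaw -0.267 or other 2.875
t 0.15 tcp [0.1645 0.6024 0.2305] y axis [ 0.264  0.965 -0.002] F [ 0.  -0.3  0.7] gap 0.998
shift tool [ 0.0307 -0.1867  0.4278]
yaw 1.388 or other -1.754
```

```bash
python3 -m crank '[[0.0854,0,0,0,-0.134],[0.0854,0,0,0,-0.133],[0.0854,0,-0.029,0.036,0],[0.0854,0,-0.029,0.036,0],[0.0854,0,-0.029,0.036,0]]'; python3 -m crank '[[0.0854,0,-0.029,0.036,0],[0.0854,0,-0.029,0.036,0],[0.0854,0,-0.029,0.036,0],[0.0854,0,-0.029,0.036,0],[0.0854,0,-0.029,0.036,0]]'; python3 -c "
from h import *
to([.528,.3095,.2],[0,1])"
```

```text
t: 0.65
tcp_pos: [0.2733, 0.5149, 0.231]
tool_rot: [-0.001, 0.707, 0.0, 0.707]
force: [0.6, 1.2, 0.0]
finger_gap: 0.997
t: 1.15
tcp_pos: [0.4539, 0.3695, 0.2311]
tool_rot: [-0.0, 0.707, -0.0, 0.707]
force: [1.1, 0.9, -1.0]
finger_gap: 1.002
t 1.15 tcp [0.4539 0.3695 0.2311] y axis [-0.  1. -0.] F [ 1.1  0.9 -1. ] gap 1.002
shift tool [ 0.0311 -0.06    0.0741]
yaw 0.0 or other -3.141
```

Accurate tracking. Moving to just short of the ring for a look.

```bash
python3 -m crank '[[0.0854,0,-0.03,0.02,0],[0.0854,0.01,-0.03,0.02,0],[0.0854,0.01,0,0.015,0],[0.0854,0,0,0,0]]'; python3 -c "
from h import *
s=wsnap('w1')
to([.528,.3095,.2],[0,1]); print(wproj(s,[.528,.3095,.04]))
crop(s,140,120,390,300,3,'pics/w1c.png')"
```

```text
t: 1.55
tcp_pos: [0.5091, 0.31, 0.2097]
tool_rot: [0.001, 0.708, -0.001, 0.707]
force: [-0.2, 0.7, -0.0]
finger_gap: 0.999
t 1.6 tcp [0.5078 0.3109 0.2103] y axis [ 0.001  1.    -0.   ] F [ 0.1  0.7 -0.4] gap 0.999
shift tool [ 0.0102 -0.0014  0.0203]
yaw -0.001 or other 3.141
(np.float64(258.16991102731157), np.float64(189.32225902512855))
```

View pics/w1.png

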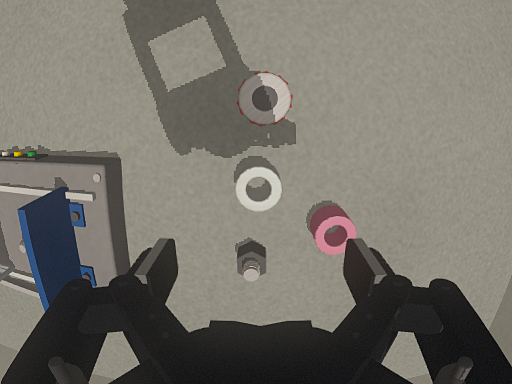

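View pics/w1c.png

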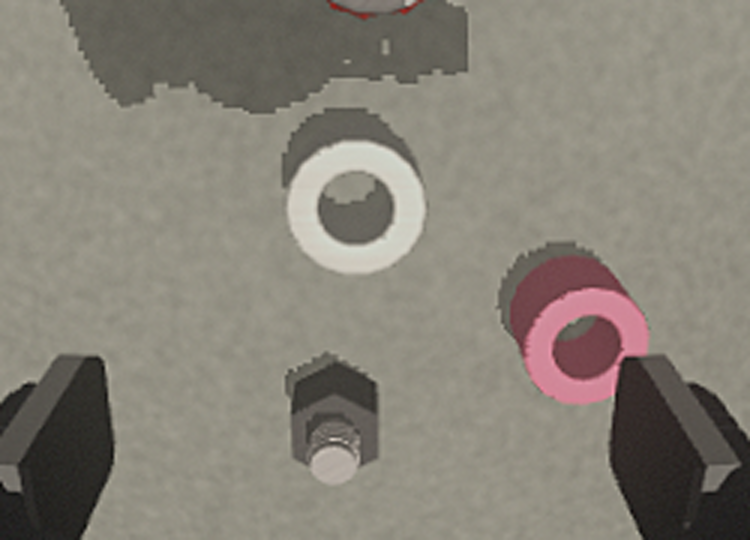

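Wrist view: ring at (258.5,188.8), matching the prediction (258.2,189.3) within half a pixel; pink one at (335,235), station on the left. Ring is at (0.528, 0.309). Moving over it and down.

```bash
python3 -m crank '[[0.0854,0,-0.001,0.019,0],[0.0854,0.04,0,0,0],[0.0854,0.04,0,0,0],[0.0854,0.03,0,0,0],[0.0854,0,0,0,0]]'; python3 -c "
from h import *
s=wsnap('w2')
to([.528,.3095,.009],[0,1]); print(wproj(s,[.528,.3095,.04]))"
```

```text
t: 2.1
tcp_pos: [0.5222, 0.3103, 0.0974]
tool_rot: [-0.002, 0.711, -0.0, 0.704]
force: [-1.3, -0.2, -1.0]
finger_gap: 0.999
t 2.15 tcp [0.5243 0.3109 0.0998] y axis [-0.002  1.    -0.001] F [-0.3  0.4  1.1] gap 0.999
shift tool [ 0.0908 -0.0012  0.0042]
yaw 0.002 or other -3.139
(np.float64(256.93813437421346), np.float64(216.01178034061667))
```

View pics/w2.png

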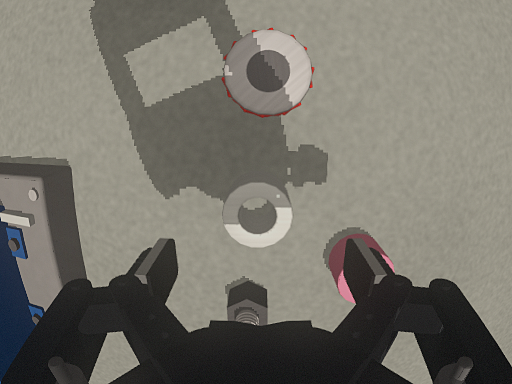

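```bash
python3 -m crank '[[0.075,0.03,0,0.003,0],[0.075,0.025,0,0,0],[0.075,0.02,0,0,0],[0.075,0.01,0,0,0],[0.075,0,0,0,0]]' ; python3 -c "
from h import *
s=wsnap('w3')
to([.528,.3095,.009],[0,1]); print(wproj(s,[.528,.3095,.04]))"
```

```text
t: 2.65
tcp_pos: [0.5298, 0.3107, 0.0168]
tool_rot: [-0.0, 0.707, 0.0, 0.707]
force: [1.6, -0.1, 1.4]
finger_gap: 0.878
t 2.7 tcp [0.5304 0.3107 0.0175] y axis [-0.001  1.     0.001] F [ 0.1  0.  -0. ] gap 0.874
shift tool [ 0.0085 -0.0012 -0.0024]
yaw 0.001 or other -3.141
(np.float64(253.81108139488242), np.float64(263.0866649776899))
```

View pics/w3.png

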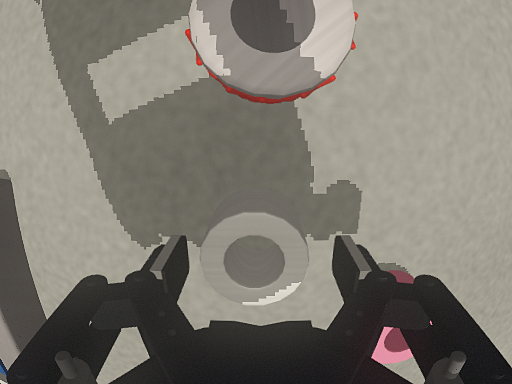

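```bash
python3 -c "
from h import *
s=load('w3')
for u,v in((254.5,258),(254,261.5),(200,258),(309,258),(254,211),(254,305)): print(wray(s,u,v,.04))"
```

```text
[0.52526981 0.30983504 0.04      ]
[0.52714259 0.30959322 0.04      ]
[0.52581117 0.28446081 0.04      ]
[0.52553999 0.33501486 0.04      ]
[0.50218601 0.30974017 0.04      ]
[0.55294747 0.30939296 0.04      ]
```

```bash
python3 -m crank '[[0.075,0.004,-0.001,-0.003,0],[0.075,0.004,0,0,0],[0.045,0,0,0,0],[0.045,0,0,0,0],[0.045,0,0,0,0]]' 35; python3 -m crank '[[0.045,0,0,0,0],[0.045,0,0,0,0]]'; python3 -c "
from h import *
to([.528,.3095,.009],[0,1])"
```

```text
t: 3.2
tcp_pos: [0.5271, 0.3089, 0.0088]
tool_rot: [-0.0, 0.707, 0.0, 0.707]
force: [-0.6, -0.6, 2.4]
finger_gap: 0.585
t: 3.4
tcp_pos: [0.5271, 0.309, 0.0088]
tool_rot: [-0.0, 0.707, 0.0, 0.707]
force: [-0.4, -0.7, 4.3]
finger_gap: 0.591
t 3.4 tcp [0.5271 0.309  0.0088] y axis [-0.  1.  0.] F [-0.4 -0.7  4.3] gap 0.591
shift tool [-0.0002  0.0005  0.0009]
yaw 0.0 or other -3.141
```

```bash
python3 -m crank '[[0.045,-0.02,0,0,0],[0.045,-0.04,0,0,0],[0.045,-0.045,0,0,0],[0.045,-0.045,0,0,0],[0.045,-0.03,0,0,0]]' ; python3 -c "
from h import *
from station import manip
s=wsnap('w4')
to([.596,-.004,.195],[1,-.084]); print(manip.sense()['q'].round(3))"
```

```text
t: 3.9
tcp_pos: [0.5275, 0.3094, 0.1911]
tool_rot: [0.0, 0.706, 0.001, 0.708]
force: [1.0, -0.8, -1.8]
finger_gap: 0.586
t 3.95 tcp [0.53   0.3104 0.1957] y axis [-0.001  1.     0.004] F [1.8 0.6 0.9] gap 0.588
shift tool [ 1.000e-04 -3.144e-01  6.580e-02]
yaw 1.655 or other -1.486
[ 0.348  0.549  1.505  0.     1.075 -1.223]
```

View pics/w4.png

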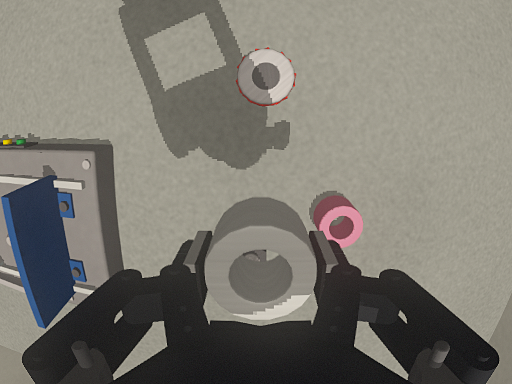

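The ring is held (at ~(260,275)), nothing else came along. Turning the jaws to the station's x.

```bash
python3 -m crank '[[0.045,0,0,0,0.149],[0.045,0,0,0,0.149],[0.045,0,0,0,0.149],[0.045,0,0,0,0.149],[0.045,0,0,0,0.149]]' >/dev/null; python3 -m crank '[[0.045,0,0,0,0.149],[0.045,0,0,0,0.149],[0.045,0,0,0,0.149],[0.045,0,0,0,0.149],[0.045,0,0,0,0.149]]'; python3 -m crank '[[0.045,0,0,0,0.149],[0.045,0,0,0,0.016],[0.045,0,0,0.04,0],[0.045,0,0.01,0.045,0],[0.045,0,0.01,0.045,0]]'; python3 -c "
from h import *
from station import manip
s=wsnap('w5')
to([.596,-.004,.195],[1,-.084]); print(manip.sense()['q'].round(3),wproj(s,[.596,-.004,.086]),wproj(s,[.596,-.004,.06]))"
```

```text
t: 4.95
tcp_pos: [0.5261, 0.3088, 0.1872]
tool_rot: [0.48, 0.519, -0.482, 0.518]
force: [0.3, 0.1, -0.8]
finger_gap: 0.585
t: 5.45
tcp_pos: [0.5352, 0.1769, 0.1877]
tool_rot: [-0.519, -0.48, 0.52, -0.48]
force: [1.3, -0.4, -2.3]
finger_gap: 0.586
t 5.5 tcp [0.5367 0.1696 0.1877] y axis [ 0.997 -0.083 -0.   ] F [-0.7 -4.  -1.5] gap 0.586
shift tool [-0.0063  0.0735  0.1681]
yaw 0.0 or other -3.141
[ 0.111  0.501  1.633 -0.007  1.009  0.198] (np.float64(325.74794998611173), np.float64(338.731867347512)) (np.float64(322.0438898370576), np.float64(324.15140769987215))
```

View pics/w5.png

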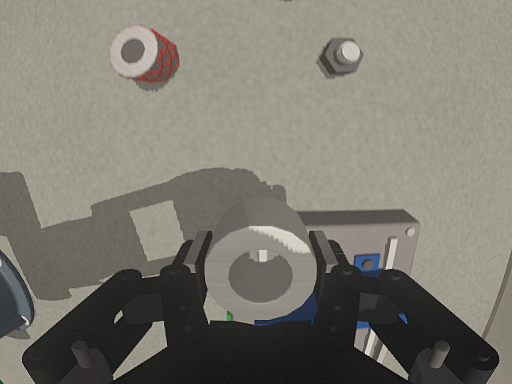

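```bash
python3 -m crank '[[0.045,0,0.015,0.045,0],[0.045,-0.005,0.015,0.045,0],[0.045,-0.005,0.015,0.045,0],[0.045,0,0.015,0.045,0],[0.045,0,0.005,0.045,0]]'; python3 -m crank '[[0.045,0,0.005,0.035,0],[0.045,0,0,0,0],[0.045,0,0,0,0]]'; python3 -c "
from h import *
s=wsnap('w6')
to([.596,-.004,.195],[1,-.084]); print(wproj(s,[.596,-.004,.086]),wproj(s,[.596,-.004,.06]))"
```

```text
t: 6.0
tcp_pos: [0.5831, -0.054, 0.1982]
tool_rot: [0.52, 0.479, -0.519, 0.48]
force: [0.5, -1.1, -2.0]
finger_gap: 0.585
t: 6.3
tcp_pos: [0.5834, -0.0878, 0.1977]
tool_rot: [-0.521, -0.479, 0.521, -0.478]
force: [-0.5, 1.2, -2.1]
finger_gap: 0.585
t 6.35 tcp [ 0.5832 -0.0867  0.1977] y axis [ 0.997 -0.083 -0.001] F [-0.4  0.5 -1.8] gap 0.588
shift tool [ 0.0028  0.0059 -0.0835]
yaw 0.001 or other -3.141
(np.float64(267.1504566256221), np.float64(92.18536432980416)) (np.float64(266.5553625077306), np.float64(93.33249269592976))
```

View pics/w6.png

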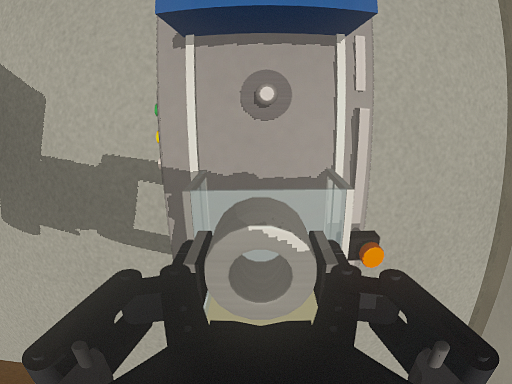

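```bash
python3 -c "
from h import *
s=load('w6')
crop(s,150,0,390,210,3,'pics/w6c.png')"
```

```text
(no output)
```

View pics/w6c.png

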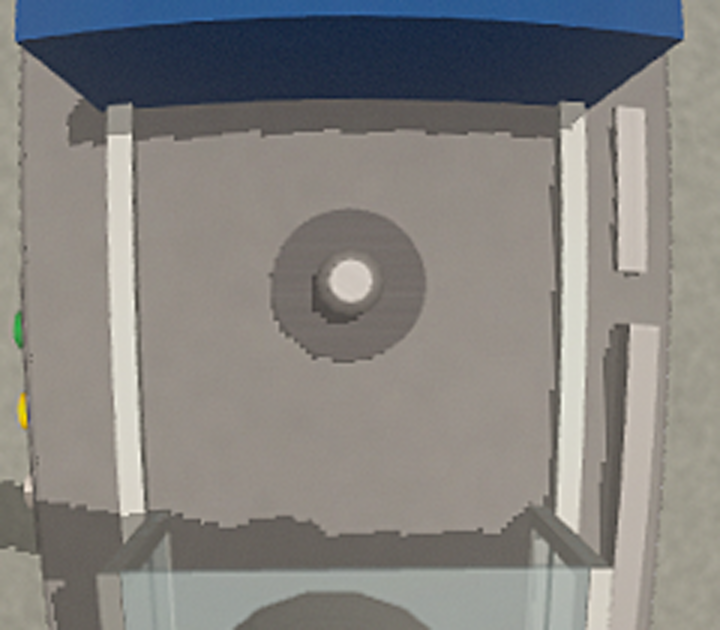

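```bash
python3 -c "
from h import *
s=load('w6')
P=lambda x,y,z: wray(s,150+(x+.5)/3-.5,(y+.5)/3-.5,z).round(4)
print('seat',P(348.5,285,.06),P(271,285,.06),P(426,285,.06),P(348,208,.06),P(348,362,.06)); print('pin',P(351,281,.086))
print('hood edge',P(102,572,.131),P(608,568,.131))
print('blue bottom',P(103,107,.05),P(590,107,.05))
print('ring in hand', )
T=s['Ttool']
for u,v in((261,277),): print(wray(s,u,v,T[2,3]+.0))
"
```

```text
seat [ 0.5952 -0.0052  0.06  ] [ 0.5713 -0.0031  0.06  ] [ 0.6192 -0.0069  0.06  ] [0.5971 0.0191 0.06  ] [ 0.5931 -0.0293  0.06  ]
pin [ 0.5955 -0.0049  0.086 ]
hood edge [ 0.5269 -0.0712  0.131 ] [ 0.6538 -0.0808  0.131 ]
blue bottom [0.5208 0.0642 0.05  ] [0.6799 0.0518 0.05  ]
ring in hand
[ 0.58213597 -0.10731507  0.19767916]
```

```bash
python3 -c "
from h import *
s=load('w6');im=s['image'].copy()
T=s['Ttool']
for off,c in((0,(0,0,255)),(.003,(0,255,0))):
  for r in(.014,.026):
    pts=[]
    for a in np.linspace(0,2*np.pi,40):
      p=T@np.array([-.031,r*np.cos(a),off+r*np.sin(a),1]);pts.append(wproj(s,p[:3]))
    q=((np.array(pts)-[180,180]+.5)*4-.5).astype(int)
    if r==.014 and off==0: im2=cv2.resize(im[180:340,180:350],None,fx=4,fy=4,interpolation=cv2.INTER_CUBIC)
    cv2.polylines(im2,[q],True,c,1)
cv2.imwrite('pics/w6r.png',im2[:600])
"
```

```text
(no output)
```

View pics/w6r.png

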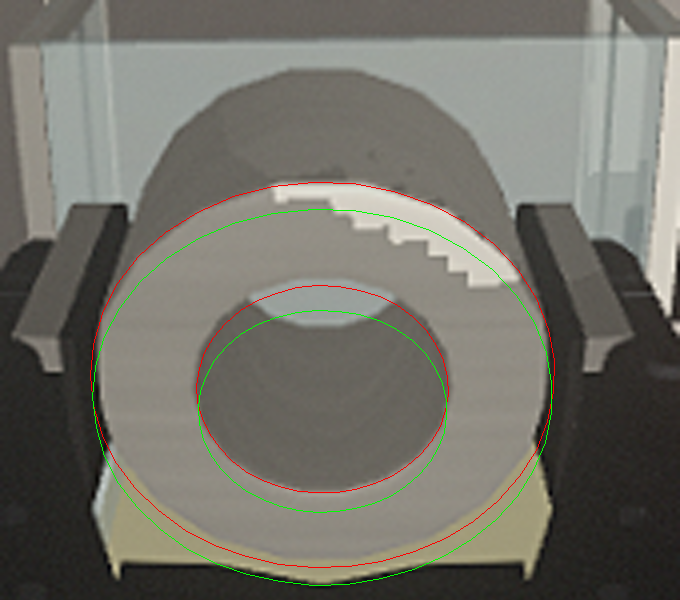

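Ring sits centred on the TCP (within 1 mm). Seat at (0.5953, −0.005), radius checks out at 24 mm. Moving above.

```bash
python3 -c "
from h import *
to([.5953,-.0048,.195],[1,-.078])"
python3 -m crank '[[0.045,0,0.001,-0.03,0],[0.045,0,0.002,-0.03,0],[0.045,0,0.002,-0.023,0.004],[0.045,0,0,0,0],[0.045,0,0,0,0]]'; python3 -c "
from h import *
to([.5953,-.0048,.069],[1,-.078])"
```

```text
t 6.35 tcp [ 0.5832 -0.0867  0.1977] y axis [ 0.997 -0.083 -0.001] F [-0.4  0.5 -1.8] gap 0.588
shift tool [ 0.0028  0.0052 -0.0827]
yaw -0.005 or other 3.136
t: 6.85
tcp_pos: [0.5952, -0.0031, 0.1982]
tool_rot: [-0.52, -0.479, 0.521, -0.478]
force: [-0.6, -0.0, -1.8]
finger_gap: 0.588
t 6.85 tcp [ 0.5952 -0.0031  0.1982] y axis [ 0.996 -0.084 -0.001] F [-0.6 -0.  -1.8] gap 0.588
shift tool [0.1292 0.0003 0.0017]
yaw -0.006 or other 3.136
```

```bash
python3 -m crank '[[0.045,0.03,0,0.0015,0],[0.045,0.03,0,0,-0.006],[0.045,0.02,0,0,0],[0.045,0,0,0,0],[0.045,0,0,0,0]]'; python3 -c "
from h import *
to([.5953,-.0050,.069],[1,-.078]);
from station import snapshot
for n in ['scene','side']:
  s=snapshot(n);np.save(f'pics/{n}1.npy',s,allow_pickle=True)
crop(s,205,100,355,225,5,'pics/b3.png')
s=wsnap('w7')"
```

```text
t: 7.35
tcp_pos: [0.5956, -0.0069, 0.1184]
tool_rot: [-0.52, -0.479, 0.52, -0.479]
force: [-0.0, -0.5, -1.5]
finger_gap: 0.582
t 7.35 tcp [ 0.5956 -0.0069  0.1184] y axis [ 0.997 -0.082 -0.   ] F [-0.  -0.5 -1.5] gap 0.582
shift tool [ 0.0494 -0.0005 -0.0018]
yaw -0.004 or other 3.137
```

View pics/b3.png

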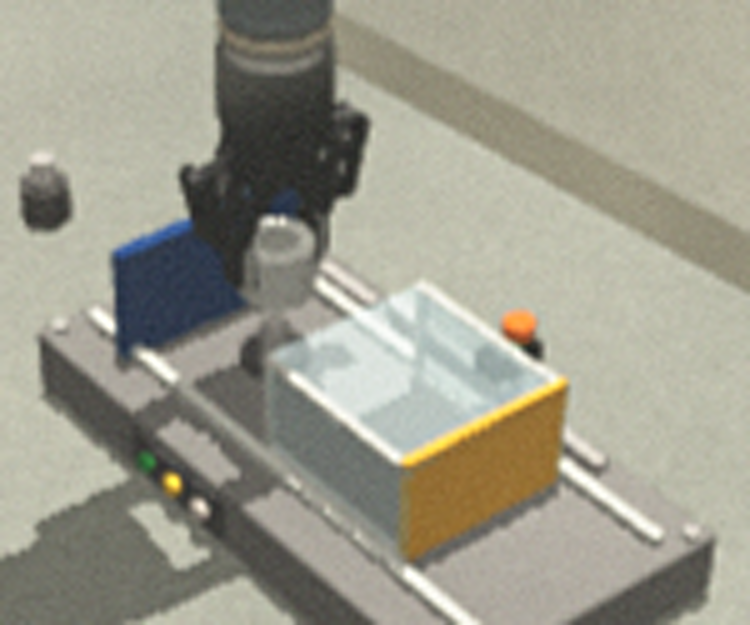

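View pics/w7.png

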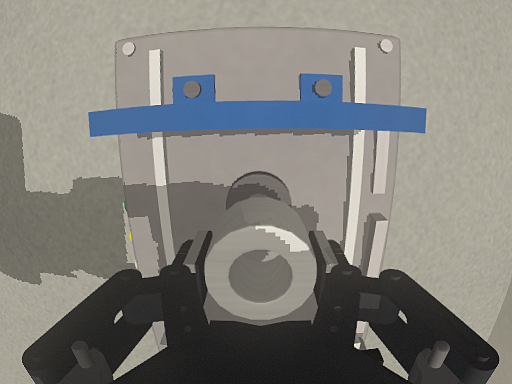

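```bash
python3 -m crank '[[0.045,0,-0.0005,-0.0018,0],[0.045,0.01,0,0,0],[0.045,0.01,0,0,0],[0.045,0.01,0,0,0],[0.045,0,0,0,0]]'; python3 -m crank '[[0.045,0.008,0,0,0],[0.045,0.005,0,0,0],[0.045,0.003,0,0,0],[0.045,0,0,0,0]]'; python3 -c "
from h import *
to([.5953,-.0050,.069],[1,-.078])"
```

```text
t: 8.0
tcp_pos: [0.5936, -0.0043, 0.0861]
tool_rot: [-0.519, -0.48, 0.521, -0.478]
force: [0.5, 0.7, -2.0]
finger_gap: 0.58
t: 8.4
tcp_pos: [0.5949, -0.0045, 0.0718]
tool_rot: [-0.52, -0.479, 0.52, -0.479]
force: [-0.7, -0.9, -1.2]
finger_gap: 0.59
t 8.4 tcp [ 0.5949 -0.0045  0.0718] y axis [ 0.997 -0.082 -0.001] F [-0.7 -0.9 -1.2] gap 0.59
shift tool [0.0028 0.0004 0.0004]
yaw -0.004 or other 3.137
```

```bash
python3 -m crank '[[0.045,0.0015,0,0,0],[0.045,0.001,0,0,0],[0.045,0,0,0,0]]'; python3 -m crank '[[0.045,0.001,0,0,0],[0.045,0,0,0,0]]'
```

```text
t: 8.7
tcp_pos: [0.5953, -0.0046, 0.0699]
tool_rot: [0.52, 0.479, -0.52, 0.479]
force: [0.2, 0.5, -1.8]
finger_gap: 0.588
t: 8.9
tcp_pos: [0.5952, -0.0046, 0.0688]
tool_rot: [-0.52, -0.479, 0.52, -0.479]
force: [0.7, 1.1, -2.9]
finger_gap: 0.584
```

```bash
python3 -m crank '[[0.045,0.001,0,0,0],[0.045,0,0,0,0]]';python3 -m crank '[[0.045,0.001,0,0,0],[0.045,0,0,0,0]]'
```

```text
t: 9.1
tcp_pos: [0.5953, -0.0046, 0.0688]
tool_rot: [0.52, 0.479, -0.52, 0.479]
force: [-1.5, 0.4, 4.2]
finger_gap: 0.591
t: 9.3
tcp_pos: [0.5953, -0.0046, 0.0687]
tool_rot: [0.52, 0.479, -0.52, 0.479]
force: [-2.9, 1.6, 11.3]
finger_gap: 0.585
```

Ring is seated at the expected height (contact at TCP z 0.0688). Release.

```bash
python3 -m crank '[[0.0854,-0.001,0,0,0],[0.0854,0,0,0,0],[0.0854,0,0,0,0],[0.0854,0,0,0,0],[0.0854,0,0,0,0]]';python3 -m crank '[[0.0854,-0.005,0,0,0],[0.0854,-0.02,0,0,0],[0.0854,-0.03,0,0,0],[0.0854,-0.04,0,0,0],[0.0854,-0.03,0,0,0]]'; python3 -c "
from h import *
to([.5953,-.0050,.069],[1,-.078])
s=wsnap('w8')"
```

```text
t: 9.8
tcp_pos: [0.5952, -0.0046, 0.0675]
tool_rot: [-0.52, -0.479, 0.52, -0.479]
force: [0.1, 0.4, 0.2]
finger_gap: 1.001
t: 10.3
tcp_pos: [0.5957, -0.0047, 0.1951]
tool_rot: [0.52, 0.479, -0.52, 0.48]
force: [0.7, -1.2, 0.9]
finger_gap: 0.998
t 10.3 tcp [ 0.5957 -0.0047  0.1951] y axis [ 0.997 -0.082  0.002] F [ 0.7 -1.2  0.9] gap 0.998
shift tool [ 0.1261 -0.0006  0.0004]
yaw -0.004 or other 3.138
```

View pics/w8.png

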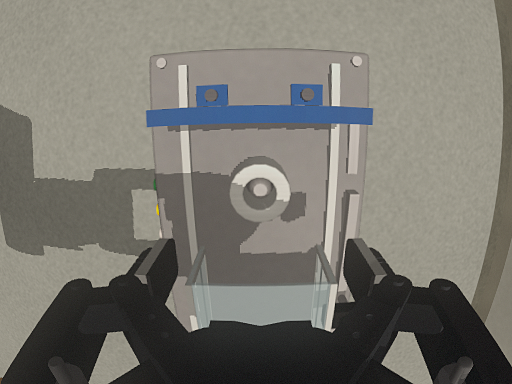

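```bash
python3 -c "
from h import *
s=load('w8')
# ring top circle check
from math import *
for u,v in((260,189.5),): print(wray(s,u,v,.1))
print(wproj(s,[.5953,-.005,.1]),wproj(s,[.5953+.026,-.005,.1]),wproj(s,[.5953-.026,-.005,.1]),wproj(s,[.5953,-.031,.1]),wproj(s,[.5953,.021,.1]))
crop(s,210,140,310,240,6,'pics/w8c.png')
to([.5755,-.265,.195],[1,-.079])"
```

```text
[ 0.59594772 -0.00066806  0.1       ]
(np.float64(259.64845527602625), np.float64(194.5022535276109)) (np.float64(290.53851526681115), np.float64(192.08501420151876)) (np.float64(228.9143918408252), np.float64(196.87636870322518)) (np.float64(262.0921440000701), np.float64(223.03307585296767)) (np.float64(257.05484037667236), np.float64(164.15289349387774))
t 10.35 tcp [ 0.5987 -0.0051  0.2002] y axis [ 0.997 -0.082  0.011] F [0.7 0.1 3.4] gap 1.003
shift tool [ 0.0055 -0.002   0.2609]
yaw -0.003 or other 3.139
```

View pics/w8c.png

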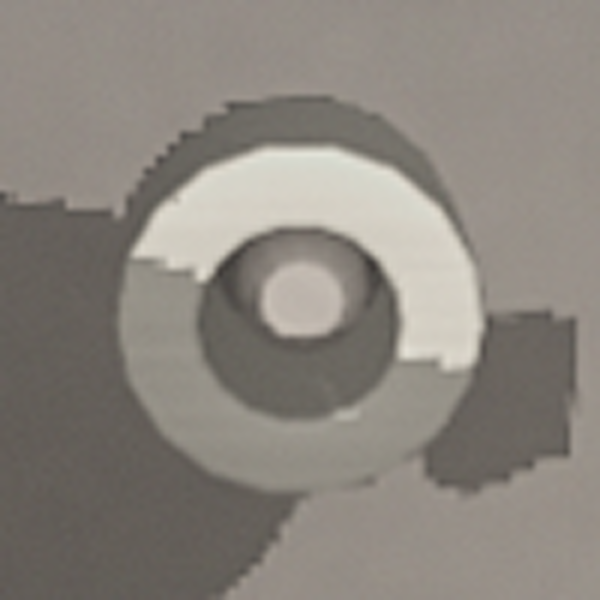

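Ring is flat on the seat, top centre at (260.2,193.2) against 194.5 predicted (≈1 mm). Going behind the yellow plate with fingers shut.

```bash
python3 -m crank '[[0.0,0,0,0.03,0],[0.0,0,0,0.045,0],[0.0,0,0,0.045,0],[0.0,0,0,0.045,0],[0.0,0,0,0.045,0]]'; python3 -m crank '[[0.0,0,0,0.045,0],[0.0,0,0,0.006,0],[0.0,0,0,0,0]]';  python3 -c "
from h import *
to([.5755,-.265,.085],[1,-.079])
from station import snapshot
s=snapshot('side');np.save(f'pics/side2.npy',s,allow_pickle=True)
crop(s,225,100,375,225,5,'pics/b4.png')
s=wsnap('w9')"
```

```text
t: 10.85
tcp_pos: [0.5777, -0.2155, 0.193]
tool_rot: [0.52, 0.479, -0.52, 0.479]
force: [-0.0, -0.2, -0.1]
finger_gap: 0.143
t: 11.15
tcp_pos: [0.5734, -0.2663, 0.1926]
tool_rot: [0.521, 0.478, -0.521, 0.478]
force: [0.2, -0.3, -0.0]
finger_gap: -0.005
t 11.15 tcp [ 0.5734 -0.2663  0.1926] y axis [ 0.996 -0.085 -0.   ] F [ 0.2 -0.3 -0. ] gap -0.005
shift tool [ 0.1076  0.002  -0.0015]
yaw -0.006 or other 3.135
```

View pics/b4.png

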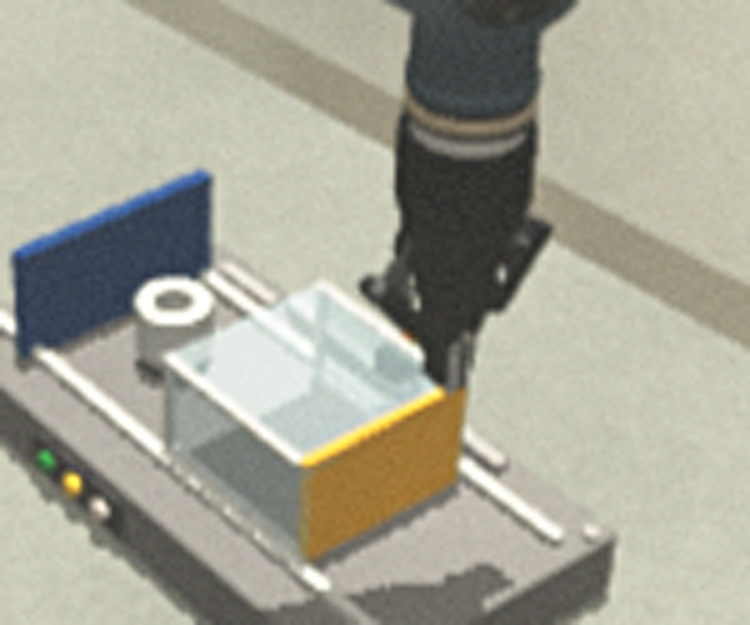

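View pics/w9.png

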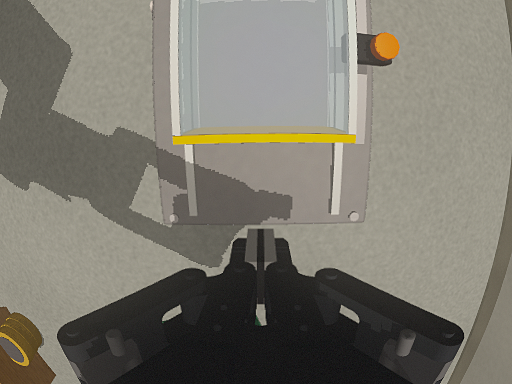

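```bash
python3 -c "
from h import *
s=load('w9')
for z in(.131,): print(wray(s,173,145,z),wray(s,356,142.5,z))
for z in (.09,.1): print('knob',wray(s,386,46,z))
print('fingertip front edge', wray(s,261,229,.1926))
crop(s,160,120,370,240,4,'pics/w9c.png')"
```

```text
[ 0.51532022 -0.21268494  0.131     ] [ 0.64536808 -0.22137953  0.131     ]
knob [ 0.69154578 -0.14341783  0.09      ]
knob [ 0.686981   -0.14535514  0.1       ]
fingertip front edge [ 0.57459918 -0.2541381   0.1926    ]
```

View pics/w9c.png

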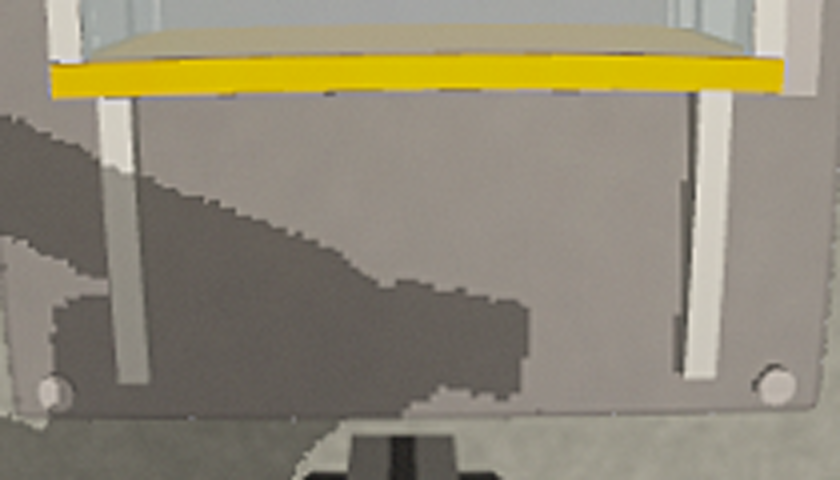

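```bash
python3 -m crank '[[0.0,0.03,0.003,0,-0.012],[0.0,0.03,0,0,0],[0.0,0.03,0,0,0],[0.0,0.018,0,0,0],[0,0,0,0,0]]'; python3 -m crank '[[0,0,0,0,0],[0,0,0,0,0]]';  python3 -c "
from h import *
to([.579,-.234,.085],[1,-.073])
s=wsnap('w10')"
```

```text
t: 11.75
tcp_pos: [0.5751, -0.2613, 0.0819]
tool_rot: [-0.516, -0.485, 0.517, -0.48]
force: [0.2, 0.7, -0.5]
finger_gap: 0.003
t: 11.95
tcp_pos: [0.578, -0.2647, 0.0864]
tool_rot: [0.517, 0.482, -0.517, 0.483]
force: [0.6, -0.0, -0.3]
finger_gap: -0.001
t 11.95 tcp [ 0.578  -0.2647  0.0864] y axis [ 0.998 -0.069  0.002] F [ 0.6 -0.  -0.3] gap -0.001
shift tool [ 0.0013 -0.0011 -0.0307]
yaw 0.004 or other -3.138
```

View pics/w10.png

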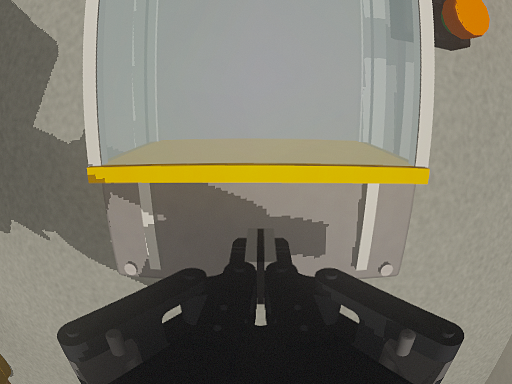

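```bash
python3 -m crank '[[0,0,0,-0.01,0.004],[0,0,0,-0.01,0],[0,0,0,-0.005,0],[0,0,0,-0.002,0],[0,0,0,-0.002,0]]'; python3 -m crank '[[0,0,0,-0.002,0],[0,0,0,-0.002,0],[0,0,0,-0.002,0],[0,0,0,-0.002,0]]'
```

```text
t: 12.5
tcp_pos: [0.5791, -0.2357, 0.0849]
tool_rot: [-0.518, -0.481, 0.518, -0.481]
force: [0.5, 0.2, 0.1]
finger_gap: -0.001
t: 12.9
tcp_pos: [0.5795, -0.2302, 0.0849]
tool_rot: [-0.517, -0.48, 0.519, -0.482]
force: [-0.8, -4.6, -1.8]
finger_gap: -0.001
```

```bash
python3 -m crank '[[0,0,0,-0.002,0],[0,0,0,-0.002,0],[0,0,0,-0.002,0],[0,0,0,-0.003,0],[0,0,0,-0.003,0]]'; python3 -m crank '[[0,0,0,-0.003,0],[0,0,0,-0.003,0],[0,0,0,-0.004,0],[0,0,0,-0.004,0],[0,0,0,-0.004,0]]'; python3 -c "
from h import *
to([.579,-.234,.085],[1,-.073])
s=wsnap('w11')"
```

```text
t: 13.4
tcp_pos: [0.5805, -0.2166, 0.0848]
tool_rot: [-0.518, -0.481, 0.518, -0.482]
force: [-0.8, -5.7, -2.1]
finger_gap: -0.0
t: 13.9
tcp_pos: [0.5818, -0.1989, 0.0848]
tool_rot: [-0.518, -0.481, 0.518, -0.482]
force: [-1.4, -6.4, -1.0]
finger_gap: 0.001
t 13.9 tcp [ 0.5818 -0.1989  0.0848] y axis [ 0.997 -0.074  0.   ] F [-1.4 -6.4 -1. ] gap 0.001
shift tool [-0.0001 -0.0002  0.0352]
yaw -0.001 or other 3.141
```

View pics/w11.png

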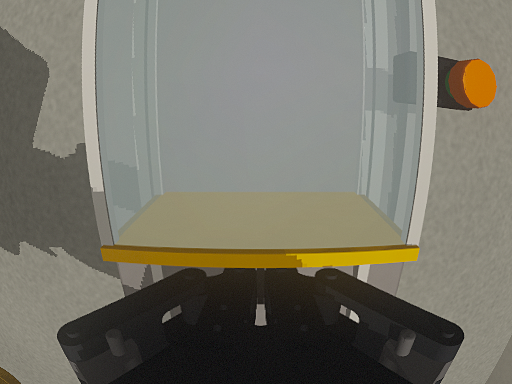

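```bash
python3 -m crank '[[0,0,0,-0.004,0],[0,0,0,-0.004,0],[0,0,0,-0.004,0],[0,0,0,-0.004,0],[0,0,0,-0.004,0]]'; python3 -m crank '[[0,0,0,-0.004,0],[0,0,0,-0.004,0],[0,0,0,-0.004,0],[0,0,0,-0.004,0],[0,0,0,-0.004,0]]'; python3 -m crank '[[0,0,0,-0.004,0],[0,0,0,-0.004,0],[0,0,0,-0.004,0],[0,0,0,-0.004,0],[0,0,0,-0.003,0]]'; python3 -c "
from h import *
to([.579,-.234,.085],[1,-.073])
s=wsnap('w12')
from station import snapshot
s=snapshot('side');np.save(f'pics/side3.npy',s,allow_pickle=True)
crop(s,225,100,375,225,5,'pics/b5.png')"
```

```text
t: 14.45
tcp_pos: [0.5832, -0.1791, 0.0849]
tool_rot: [-0.518, -0.481, 0.518, -0.482]
force: [-1.0, -7.4, -1.3]
finger_gap: -0.001
t: 14.95
tcp_pos: [0.5847, -0.1594, 0.0849]
tool_rot: [-0.518, -0.481, 0.519, -0.482]
force: [-2.6, -7.6, -1.4]
finger_gap: -0.004
t: 15.45
tcp_pos: [0.586, -0.1403, 0.0849]
tool_rot: [-0.518, -0.481, 0.518, -0.482]
force: [-1.7, -8.0, -0.7]
finger_gap: -0.006
t 15.45 tcp [ 0.586  -0.1403  0.0849] y axis [ 0.997 -0.073  0.   ] F [-1.7 -8.  -0.7] gap -0.006
shift tool [ 0.     -0.0001  0.094 ]
yaw -0.001 or other 3.141
```

View pics/b5.png

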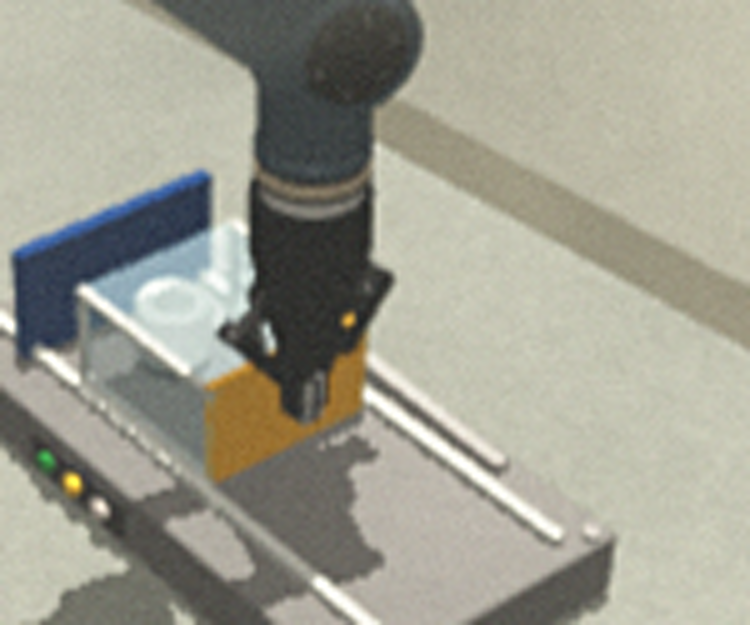

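View pics/w12.png

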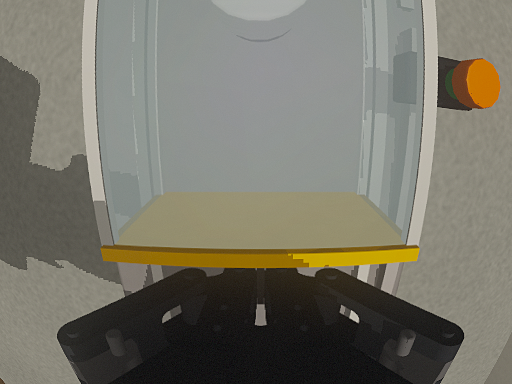

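```bash
python3 -m crank '[[0,0,0,-0.003,0],[0,0,0,-0.003,0],[0,0,0,-0.003,0],[0,0,0,-0.003,0],[0,0,0,-0.002,0]]'; python3 -m crank '[[0,0,0,-0.002,0],[0,0,0,-0.002,0],[0,0,0,-0.002,0],[0,0,0,-0.002,0],[0,0,0,-0.001,0]]'; python3 -c "
from h import *
s=wsnap('w13');crop(s,380,20,512,140,5,'pics/k1.png')"
```

```text
t: 16.05
tcp_pos: [0.5871, -0.1262, 0.0848]
tool_rot: [-0.518, -0.481, 0.518, -0.482]
force: [-2.7, -7.5, -0.4]
finger_gap: -0.001
t: 16.55
tcp_pos: [0.5877, -0.1171, 0.0848]
tool_rot: [-0.518, -0.481, 0.518, -0.482]
force: [0.7, -6.2, -1.1]
finger_gap: -0.002
```

View pics/k1.png

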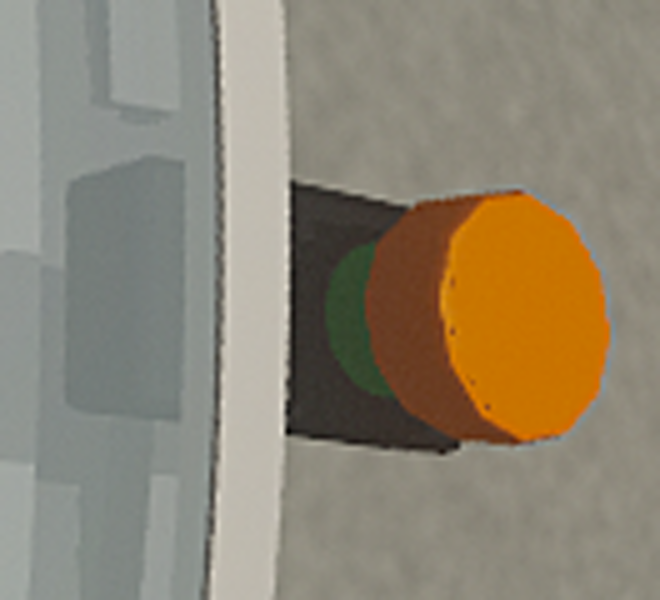

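```bash
python3 -m crank '[[0,0,0,-0.001,0],[0,0,0,-0.001,0],[0,0,0,-0.001,0]]'; python3 -m crank '[[0,0,0,-0.001,0],[0,0,0,-0.001,0]]';  python3 -m crank '[[0,0,0,-0.001,0],[0,0,0,-0.001,0]]'
```

```text
t: 16.9
tcp_pos: [0.588, -0.1142, 0.0849]
tool_rot: [-0.518, -0.481, 0.518, -0.482]
force: [-2.5, -6.9, -0.5]
finger_gap: -0.0
t: 17.1
tcp_pos: [0.5881, -0.1122, 0.0849]
tool_rot: [-0.518, -0.481, 0.518, -0.482]
force: [-2.1, -6.9, -0.4]
finger_gap: -0.003
t: 17.3
tcp_pos: [0.5883, -0.1102, 0.0849]
tool_rot: [-0.518, -0.481, 0.518, -0.482]
force: [-1.9, -6.3, -0.6]
finger_gap: -0.002
```

```bash
python3 -m crank '[[0,0,0,-0.001,0],[0,0,0,-0.001,0]]'
```

```text
t: 17.5
tcp_pos: [0.5884, -0.1082, 0.0848]
tool_rot: [-0.518, -0.481, 0.518, -0.482]
force: [-0.3, -7.7, -0.6]
finger_gap: -0.002
```

```bash
python3 -m crank '[[0,0,0,-0.001,0],[0,0,0,-0.001,0]]';python3 -c "
from h import *
s=wsnap('w14');crop(s,380,20,512,140,3,'pics/k2.png')"
```

```text
t: 17.7
tcp_pos: [0.5885, -0.107, 0.0849]
tool_rot: [-0.517, -0.481, 0.519, -0.482]
force: [-1.9, -11.3, -1.0]
finger_gap: 0.0
```

View pics/k2.png

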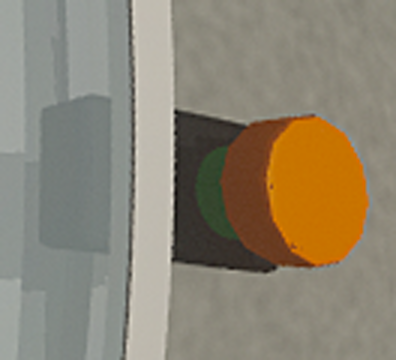

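```bash
python3 -m crank '[[0,0,0,0,0]]';python3 -c "
from h import *
s=wsnap('w15')
for n in range(11,16):
  s=load('w%d'%n);im=s['image'].astype(int)
  m=(im[...,2]>180)&(im[...,0]<60)&(im[...,1]>80)&(im[...,1]<160); m[:, :420]=0
  v,u=np.nonzero(m); print(n,u.mean().round(2),v.mean().round(2),u.max(),v.min(),v.max(),len(u), T_tool_z if 0 else s['Ttool'][:3,3].round(4))
"
```

```text
t: 17.85
tcp_pos: [0.5885, -0.107, 0.0849]
tool_rot: [-0.517, -0.481, 0.519, -0.482]
force: [-1.6, -8.9, -0.6]
finger_gap: -0.003
11 479.21 82.88 496 60 106 1218 [ 0.5818 -0.1989  0.0848]
12 482.98 82.87 499 59 107 1248 [ 0.586  -0.1403  0.0849]
13 484.47 82.82 501 59 107 1255 [ 0.5877 -0.1171  0.0848]
14 485.29 83.09 502 59 107 1259 [ 0.5885 -0.107   0.0849]
15 485.23 82.98 502 59 107 1256 [ 0.5885 -0.107   0.0849]
```

```bash
python3 -c "
from h import *
from station import snapshot,manip
for n,b in(('side',(215,100,345,210)),('scene',(190,130,320,240))):
  s=snapshot(n);np.save(f'pics/{n}4.npy',s,allow_pickle=True);crop(s,*b,6,f'pics/{n}4.png')
print(manip.sense()['force'])
"
```

```text
[-1.84911894 -9.31307057 -0.8162921 ]
```

View pics/side4.png

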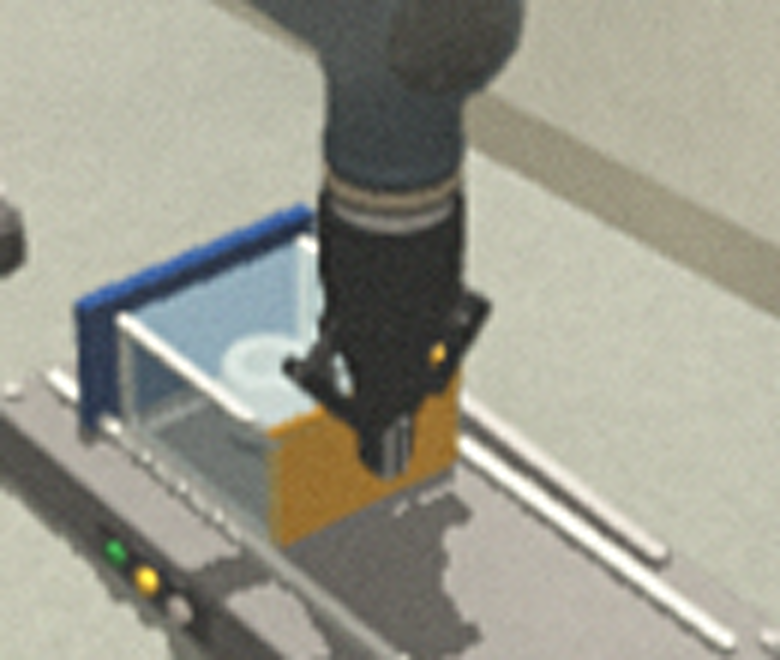

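View pics/scene4.png

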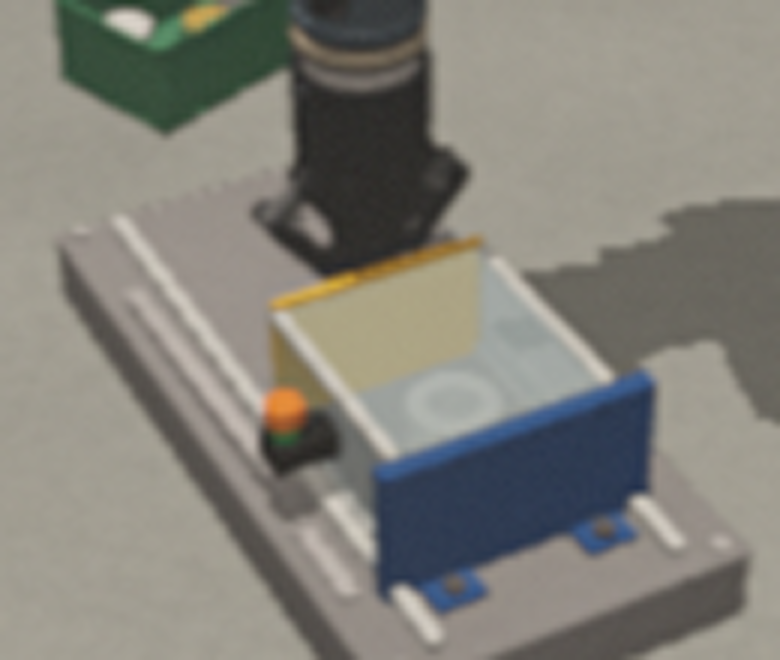

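Not clicked yet: knob still up (green collar visible), latch just at the end of the strip. Continuing in half-millimetre steps.

```bash
python3 -m crank '[[0,0,0,-0.0005,0]]'
```

```text
t: 18.1
tcp_pos: [0.5885, -0.1069, 0.0849]
tool_rot: [-0.517, -0.481, 0.519, -0.482]
force: [-2.5, -12.0, -1.4]
finger_gap: 0.003
```

```bash
python3 -m crank '[[0,0,0,-0.0005,0]]'
```

```text
t: 18.2
tcp_pos: [0.5885, -0.106, 0.0849]
tool_rot: [-0.517, -0.481, 0.519, -0.482]
force: [-1.4, -8.4, -0.2]
finger_gap: 0.0
```

```bash
python3 -m crank '[[0,0,0,-0.0005,0]]'; python3 -c "
from h import *
s=wsnap('w16')
im=s['image'].astype(int)
m=(im[...,2]>180)&(im[...,0]<60)&(im[...,1]>80)&(im[...,1]<160); m[:, :420]=0
v,u=np.nonzero(m); print(u.mean().round(2),v.mean().round(2))
from station import manip;print(manip.sense()['force'],manip.sense()['tcp_pos'])
"
```

```text
t: 18.3
tcp_pos: [0.5886, -0.1057, 0.0849]
tool_rot: [-0.517, -0.481, 0.519, -0.482]
force: [-1.9, -10.6, -1.8]
finger_gap: 0.002
485.04 82.96
[-1.79139009 -9.26694888 -1.6354552 ] [ 0.58858452 -0.10564824  0.08487689]
```

```bash
python3 -m crank '[[0,0,0,-0.0005,0]]'
```

```text
t: 18.45
tcp_pos: [0.5886, -0.1055, 0.0849]
tool_rot: [-0.517, -0.481, 0.519, -0.482]
force: [-2.1, -11.4, -2.1]
finger_gap: 0.003
```

```bash
python3 -m crank '[[0,0,0,-0.0005,0]]'; python3 -c "
from h import *
s=wsnap('w17')
im=s['image'].astype(int)
m=(im[...,2]>180)&(im[...,0]<60)&(im[...,1]>80)&(im[...,1]<160); m[:, :420]=0
v,u=np.nonzero(m); print(u.mean().round(2),v.mean().round(2))
from station import manip;print(manip.sense()['force'],manip.sense()['tcp_pos'])
"
```

```text
t: 18.55
tcp_pos: [0.5886, -0.1042, 0.0849]
tool_rot: [-0.518, -0.481, 0.519, -0.481]
force: [0.3, -3.8, -0.3]
finger_gap: -0.002
483.93 82.58
[-0.89076664 -3.55474985  0.05797576] [ 0.58866122 -0.10322226  0.08482626]
```

The push dropped to 3.6 N and the knob starts dropping. A touch more.

```bash
python3 -m crank '[[0,0,0,-0.0005,0]]'; python3 -c "
from h import *
s=wsnap('w18');crop(s,380,20,512,140,3,'pics/k3.png')
im=s['image'].astype(int)
m=(im[...,2]>180)&(im[...,0]<60)&(im[...,1]>80)&(im[...,1]<160); m[:, :400]=0
v,u=np.nonzero(m); print(u.mean().round(2),v.mean().round(2))
from station import manip;print(manip.sense()['force'],manip.sense()['tcp_pos'])
"
```

```text
t: 18.7
tcp_pos: [0.5885, -0.1014, 0.0847]
tool_rot: [0.519, 0.482, -0.518, 0.48]
force: [1.0, 0.2, -0.2]
finger_gap: 0.004
471.42 82.68
[ 0.10896097 -0.59887558  0.02080879] [ 0.58850116 -0.10114655  0.08472695]
```

View pics/k3.png

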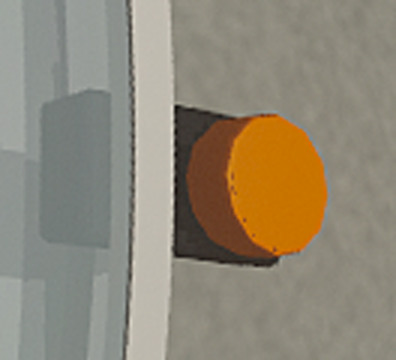

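Clicked: knob down (collar hidden) and the push gone to ~0 N. Backing off gently.

```bash
python3 -m crank '[[0,0,0,0,0],[0,0,0,0,0],[0,0,0,0.001,0],[0,0,0,0.002,0],[0,0,0,0.003,0]]'; python3 -m crank '[[0,0,0,0.005,0],[0,0,0,0.01,0],[0,0,0,0.015,0],[0,0,0,0.02,0],[0,0,0,0,0]]';python3 -c "
from h import *
s=wsnap('w19')"
```

```text
t: 19.25
tcp_pos: [0.5884, -0.1084, 0.0848]
tool_rot: [0.518, 0.481, -0.518, 0.481]
force: [0.6, -0.0, -0.4]
finger_gap: 0.002
t: 19.75
tcp_pos: [0.5851, -0.1619, 0.085]
tool_rot: [0.519, 0.48, -0.519, 0.481]
force: [0.5, -0.5, -0.7]
finger_gap: -0.004
```

View pics/w19.png

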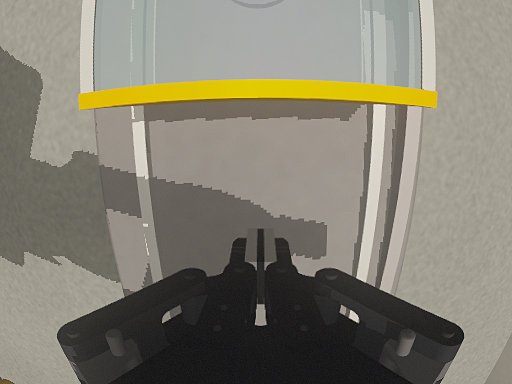

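The plate (row ~95) stays ahead, 55 mm clear of the fingers. Final check from above and the fixed cameras.

```bash
python3 -m crank '[[0,-0.02,0,0.02,0],[0,-0.04,0,0.02,0],[0,-0.04,0,0,0],[0,0,0,0,0],[0,0,0,0,0]]'; python3 -c "
from h import *
from station import snapshot,manip
s=wsnap('w20')
print('plate', wray(s,256,0,.1) is not None)
for n,b in(('side',(215,100,345,210)),('scene',(190,130,320,240))):
  s=snapshot(n);np.save(f'pics/{n}5.npy',s,allow_pickle=True);crop(s,*b,5,f'pics/{n}5.png')
a=load('side0');d=cv2.absdiff(a['image'][110:170,150:230],load('side5')['image'][110:170,150:230]);print('bystander diff',d.mean())
"
```

```text
t: 20.3
tcp_pos: [0.582, -0.198, 0.1859]
tool_rot: [0.518, 0.481, -0.518, 0.482]
force: [-0.1, 0.3, -0.5]
finger_gap: -0.004
plate True
bystander diff 21.660416666666666
```

View pics/side5.png

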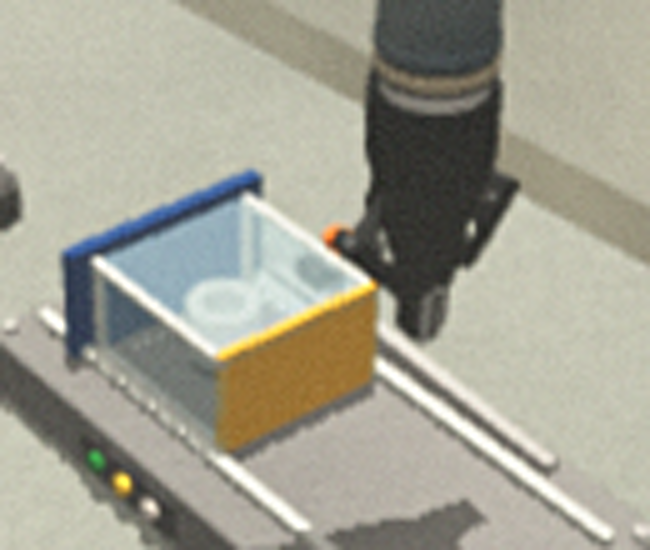

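View pics/scene5.png

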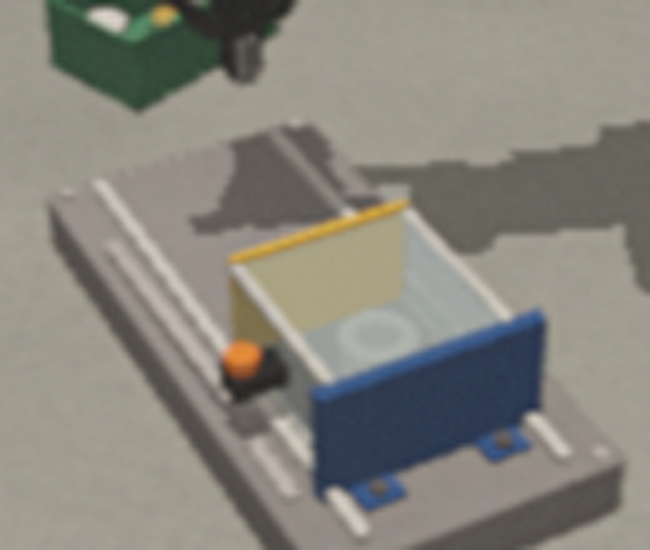

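View pics/w20.png

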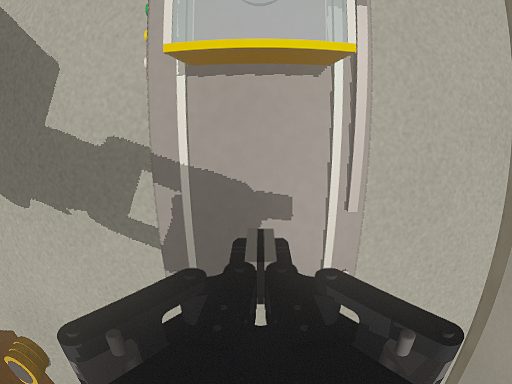

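Guard stays shut (yellow plate at ~(260,48)) with the knob low, and the ring is visible inside on the pin. The bystander image difference is high, so I check those before handing in.

```bash
python3 -c "
from h import *
s=load('scene5');crop(s,295,230,395,320,6,'pics/e1.png')"
```

```text
(no output)
```

View pics/e1.png

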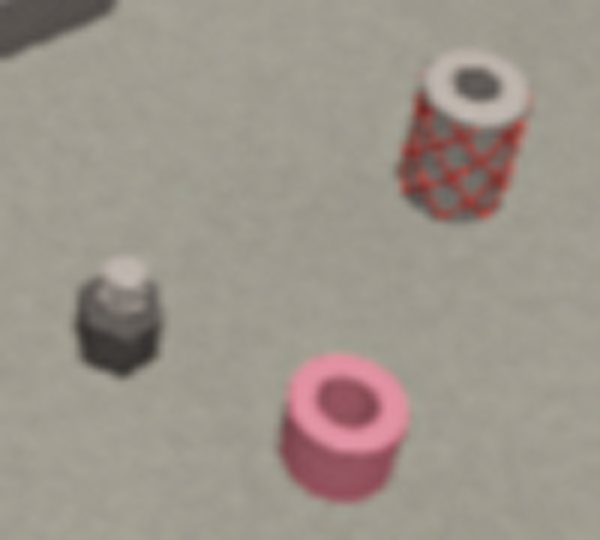

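The sleeve, fitting and pink ring are where they were: the same pixels after scaling. Handing in.

```bash
python3 -c "
from station import manip
print(manip.sense()['qd'].round(3)); print(manip.sign_off())"
```

```text
[ 0.001  0.011  0.001 -0.001  0.     0.   ]
the job is handed in; nothing more can be done
None
```

The bare ring is on the pin and let go, and the guard is latched shut over it. I handed the job in at about 20 s.

- **Ring:** after release it lay flat on the seat, about 1 mm from centre in the wrist image. It is still visible on the pin under the guard.
- **Guard:** I pushed it by the middle of the yellow plate, in half-millimetre steps at the end. The catch came after about 0.13 m of travel: the push fell to about 0 N and the orange knob dropped. The guard stayed shut when I backed off.
- **Force:** just before the catch the guard stuck and slipped, with readings of 9–12 N against the 6–7 N described. The highest reading was 12 N, under the 16 N limit, though the readings were one per call, so a brief higher peak could have gone unseen. I stopped at the click and did not reach the stop.
- **Bystanders:** the sleeve, fitting and pink ring are at the same pixels as at the start. A crude image difference over that area came out high (21.7). I put that down to the ring being gone and the arm's shadow, because the close crop showed no shift. I did not measure the bin, but it looked undisturbed and the arm never touched it.

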